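# Ratchet-clamp a chequered marquetry block

### The arm

A 7-joint arm with a two-finger parallel gripper is mounted at the origin on the work surface. World frame = base frame: x ahead of the robot, y to its left, z up, the work surface at z = 0. Lengths are in mm, angles in rad, forces in N, time in s.
With the tool pointing down it reaches from about 425 to 875 mm from the base axis. Payload 9.9 kg.
Tool frame: the origin (TCP) lies on the centre line of the jaws, within the pads' length; the fingertips stand 22 mm ahead of it and the grasp point (between the pads) lies 3 mm ahead of it (tcp_to_tips is the distance from the TCP to the fingertips, in mm); z points along the fingers, y is the direction in which the jaws open and shut (so a half turn about z gives the same grasp; the last joint's range is limited). The gripper opens to 85 mm and grips with 20 to 120 N. Pads are 22 mm wide; open, the fingers measure 114 mm over their backs; the gripper's body (76 mm by 85 mm) begins 54 mm behind the grasp point. The pads swing forward as they close: fully open they stand 13 mm farther back than shut.
Start: joints at [1.12, 0.576, 0.025, 1.437, -0.015, 1.129, -0.057], TCP at [242.08, -630.101, 253.289] pointing down, gripper open.
Joint ranges: [-2.76, 2.76], [-0.34, 2.15], [-1.52, 1.57], [0.19, 2.46], [-1.09, 4.23], [0.17, 1.99], [-2.82, 2.82]. Speed limits (rad/s): [2.22, 2.22, 3.01, 3.01, 3.14, 3.14, 3.14].

### API

Orientations are given as a unit quaternion [w, x, y, z].
In Python, from bench import get_state, capture, camera_model, hand_in, tcp_to_tips gives the robot as it stands. The module is installed in compiled form; this text tells all that it offers.
- The arm moves only by the tool play_rows, never from a script. Its argument "plan" is a list of rows, each an object of numbers: "rx", "ry", "rz": the turn, a rotation vector about the tool's x, y, z in rad; "x", "y", "z": the shift along the tool's x, y, z in m; "jaw": the opening, from -1 (shut) to 1 (fully open). In form: [{"rx": .., "ry": .., "rz": .., "x": .., "y": .., "z": .., "jaw": ..}, ...]. A call has 1 to 8 rows; each row shifts and turns the commanded pose from where the row before left it, along the tool's axes as they then stand; what a row does not reach is not made up. A row lasts 1/10 s, in which the tool goes at most 50 mm and 8.59 degrees, less where a joint would pass 70% of its speed; a pose out of reach is approached as far as the arm can. A call with a gripper value outside its range is refused whole. The fingers move at their own pace and stop on an object; "newtons" is the grip in N (left out, the last holds). Time passes only in rows, so rows that do not move let the fingers close. It gives the time, the measured TCP pose, the force and the opening at its end, in the units of the state.
- get_state(): the state, without advancing time (a new reading comes with each control period).
- capture(name): name is "scene" or "side" or "wrist"; returns (picture, depth): 384x512x3 uint8, red, green, blue; 384x512 float32, mm along the optical axis (not along the pixel's ray), 0 where there is no reading.
- camera_model(name): a dict with "fx", "fy", "cx", "cy" (pixels), "R" (3x3) and "t" (3): a world point X has camera coordinates R X + t. Camera axes: x right, y down, z forward; pixel columns grow to the right and rows downward; lengths in mm; the calibration is good to about 2 mm. A picture is of the moment at which its call begins: read the wrist's pose just before it. camera_model takes no time and is no camera call; for the wrist camera it gives the pose at the moment of the call.
- hand_in(): hands the job in, once; it reports no verdict.
The state is a dict: "t": time; "q": joint angles; "qvel": joint speeds; "effort": joint torques, N m; "ee_pos": TCP position; "orientation": TCP orientation; "wrist_force": force on the tool from outside, world axes, zero at the start; "ft_torque": the same for the moment, N m; "width": finger opening in mm.
Only numpy, scipy, OpenCV 4.12 (cv2) and the standard library are available. Lean on these libraries where they do the work, as an engineer would, in place of code of your own. Each camera call takes 0.05 s, during which the arm holds its last target. There are 200 camera calls.

### The job

Lay the light-and-dark chequered wooden block on its underside in the channel of the green rack clamp, lengthwise between the blue sprung pad and the steel end stop. Then test the ratchet by turning the red handle at least an eighth of a turn the loose way (anticlockwise), during which the jaw must not move; after that wind the handle the gripping way (clockwise, in several strokes) until the block is tight against the end stop and the blue pad is pushed in by more than half its travel, and let go. Close the jaw only with the handle, never by pushing on the jaw or pad, and leave the other things on the bench where they are.

Things in the scene. Friction and masses are not known exactly. Their poses are not given: they have to be found in the camera images.
- chequer_center (a point): Centre of the block to be clamped: a loose wooden block 70 mm long (its x axis) by 36 mm wide (y) by 40 mm high (z), pale with dark chequer squares on top and on its long sides, about 60 to 110 g. It lies on its underside on the bench, its centre 20 mm up, turned any way about the vertical.
- clamp: Rack clamp fixed to the bench (place and turn vary). Origin on the bench; z up; y runs from the green ratchet head to the end stop. Dark bed 86 mm wide, y = -65 to 120 mm, top at z = 30 mm, with two pale fences 8 mm high, 6 mm thick, leaving a channel 44 mm wide about x = 0 for the block (its centre then x = 0, z = 50 mm). Green head: y = -165 to -65, x = -55 to 55 mm, 62 mm high, leaning drum above to y = -200, z = 135.
- jaw: Moving steel jaw (36 wide, 12 thick, top 78 mm above the bench) on a toothed rack. Origin on the bench plane at the clamp's x = 0; fully open at clamp y = -52 mm at the start; winding moves it towards +y, 18 mm per rad of gripped turn, 66 mm at most. The blue pad's face is 24.5 mm ahead (+y) of this origin while the pad is out. Turning the handle the loose way never moves it.
- pad (a joint): How far the blue sprung pad (36 wide, 36 mm high) is pushed in towards the jaw: 0 = out, 0.008 m = fully in. It takes 2 N to start and 10 N to push fully in.
- stop: Steel end stop (36 wide, 22 thick, 46 mm high, a black knob 14 mm high on top), fixed in the channel where it varies (clamp y 60 to 85 mm). Origin on the bed's top at its face towards the jaw; axes as the clamp's. When tight, the block's centre is 35 mm before (-y) this face.
- handle_grip (a point): Centre of the red T-handle: a bar 70 mm long (x axis), 14 wide (y), 22 deep along the spindle (z axis, pointing up and out, leaning 30 degrees from vertical to the clamp's +y side, over the bed). At clamp x = 0, y = -108, z = 149 mm. Grip it across its width with the tool along the spindle and turn about that axis. The ratchet wheel (37 mm radius, brass pins) has its pin tops 32 mm below this centre.
- handle_tip (a point): A point on the handle bar's axis 30 mm from its centre along the bar's x axis.
- handle (a joint): Turn of the handle in rad about the spindle; grows clockwise as seen from above. Clockwise grips: it drives the ratchet wheel and the jaw after 0 to 0.35 rad of play (0.3 to 0.7 N m). Anticlockwise spins loose with light clicks (under 0.3 N m). No end stops; between -1.2 and 1.2 at the start.
- striped_center (a point): Centre of another block of the same size, pale with red lengthwise stripes and red long sides; to be left alone.
- banded_center (a point): Centre of another block of the same size, brown with green cross bands; to be left alone.
- glue_mid (a point): Point 80 mm up the axis of a standing white glue bottle, 52 mm in diameter, 165 mm high; to be left alone.
- jar_mid (a point): Point 40 mm up the axis of a standing clear jar with a red lid, 60 mm in diameter, 85 mm high; to be left alone.
- cup_mid (a point): Point 40 mm up the axis of a standing blue cup with dowels in it, 64 mm in diameter, 75 mm high (dowels to 110 mm); to be left alone.
- strips: Bundle of wooden strips, 160 by 40 by 20 mm, long axis x, origin at the centre of its underside; to be left alone.
- puzzle_box: Small inlaid wooden box 85 by 65 by 50 mm, origin at the centre of its underside; to be left alone.
- brush: Glue brush lying flat, about 190 mm long along its x axis, under 25 mm high; to be left alone.
Things that resemble listed ones, but are neither listed nor needed, are in the scene too. Leave any turquoise or yellow look-alike of the part that bears chequer_center alone.

How it is judged:
By the outcome, as a careful person would: the job done as asked, in the order asked, and still so for the second after the job is handed in, with the robot touching nothing.
It also fails if it takes over 72 s, if anything falls off the work surface, if the arm or the gripper's body presses on something with over 40 N, if the wrist force passes 120 N, or if a joint passes its speed limit or range.

## Working session

There is one attempt and no reset: what is moved stays moved. The work goes in short steps, Python scripts to look and compute and a tool call to move; the robot and the scene stay as the last step left them, time stands still between calls to the robot, and variables do not carry over. Pictures are saved under pics/ and viewed, about 8 in all and at most 12, crops included, and the job is handed in when it is done.

Besides the shell and the picture viewer there is one more tool, called after "Request:" by a JSON object that holds its "name" and its "arguments", one argument or row to a line. play_rows: Moves the arm, as the interface text tells. Its arguments: {"type":"object","properties":{"plan":{"type":"array"},"newtons":{"type":"number"}},"required":["plan"]}

```bash
mkdir -p pics; ls; cat > h.py <<'E'
import numpy as np,cv2
from bench import *
from scipy.spatial.transform import Rotation as Ro
def snap(n,f):
    m=camera_model(n);p,d=capture(n)
    np.savez(f'pics/{f}.npz',p=p,d=d,**{k:np.array(m[k]) for k in m})
    cv2.imwrite(f'pics/{f}.png',p[:,:,::-1]);return p,d,m
def load(f):
    z=np.load(f'pics/{f}.npz');return z['p'],z['d'],z
def ray(m,u,v,z):
    R=np.array(m['R']);t=np.array(m['t']);c=-R.T@t
    d=R.T@np.array([(u-m['cx'])/m['fx'],(v-m['cy'])/m['fy'],1]);return c+d*(z-c[2])/d[2]
def pts(d,m):
    v,u=np.mgrid[:384,:512];P=np.stack([(u-m['cx'])/m['fx']*d,(v-m['cy'])/m['fy']*d,d],-1)-np.array(m['t'])
    return P@np.array(m['R'])
def pix(m,X):
    c=np.array(m['R'])@X+np.array(m['t']);return m['fx']*c[0]/c[2]+m['cx'],m['fy']*c[1]/c[2]+m['cy']
E
python3 - <<'E'
from h import *
a=snap('scene','s0')[0];b=snap('side','d0')[0];c=snap('wrist','w0')[0]
cv2.imwrite('pics/all.png',np.hstack([a,b])[:,:,::-1][:, :, :])
im=np.vstack([np.hstack([a,b])]);im=cv2.resize(im,(800,300));cv2.imwrite('pics/ab.png',im[:,:,::-1])
print(get_state());
E
```

```text
pics
{'t': 0.15, 'q': array([ 1.12023628,  0.57630253,  0.02482976,  1.43770817, -0.01500413,
        1.12899458, -0.05650352]), 'qvel': array([-8.75092245e-07, -1.91063871e-03, -3.20489228e-05, -2.65865041e-03,
       -1.33969902e-03, -9.93498663e-04, -1.70316138e-03]), 'effort': array([ 4.35475886e-03, -7.66262627e+01,  2.25348406e+00, -2.86181921e+01,
        1.56434567e-02,  9.84380400e-03,  4.07433754e-05]), 'ee_pos': array([ 241.96159599, -629.80904003,  252.66716453]), 'orientation': array([-5.99679359e-04,  9.83228795e-01,  1.82375326e-01, -1.33282124e-04]), 'wrist_force': array([0.40002427, 1.17305891, 0.16829209]), 'ft_torque': array([ 0.07242779, -0.0061835 ,  0.02370752]), 'width': 85.42795753455127}
```

View pics/s0.png

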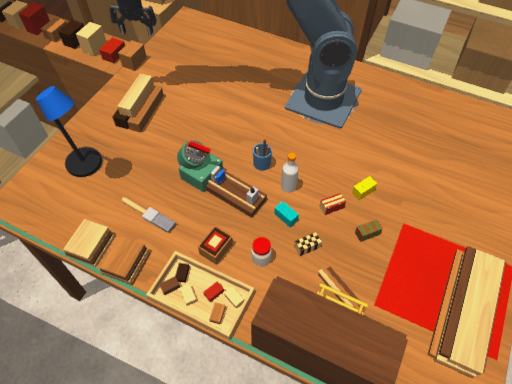

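View pics/d0.png

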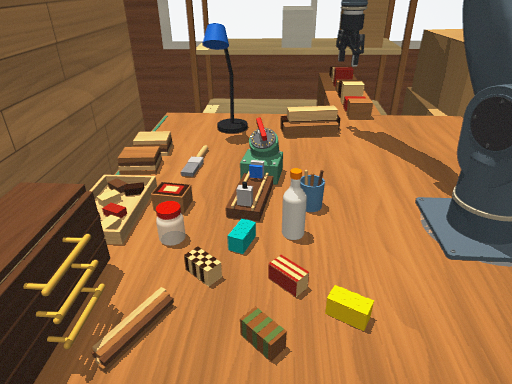

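Scene view: chequered block at (308,243). It could be mistaken for the turquoise (287,213), yellow (365,187), striped (333,204) or banded (369,230) block. The clamp head is at (197,160) and the stop at (253,195). I choose (308,243), and will measure it and check it in a crop.

```bash
python3 - <<'E'
from h import *
p,d,m=load('s0');P=pts(d,m)
def rect(name,u0,u1,v0,v1,zl,zh,f=None):
    Q=P[v0:v1,u0:u1].reshape(-1,3);C=p[v0:v1,u0:u1].reshape(-1,3).astype(int)
    k=(Q[:,2]>zl)&(Q[:,2]<zh)&(d[v0:v1,u0:u1].ravel()>0)
    if f is not None:k&=f(C)
    Q=Q[k];r=cv2.minAreaRect(Q[:,:2].astype(np.float32));print(name,len(Q),np.round(r[0]),np.round(r[1]),round(r[2],1),'mean',Q.mean(0).round(1),'zmax',Q[:,2].max().round(1));return Q
rect('chequer top',290,326,228,260,33,48)
rect('chequer all',290,326,228,260,12,48)
rect('turq',270,303,198,228,33,48)
rect('cup',248,275,138,172,30,125)
rect('glue',278,302,150,195,60,180)
rect('red handle',180,215,138,160,100,190,lambda C:(C[:,0]>130)&(C[:,1]<60)&(C[:,2]<60))
rect('blue pad',208,232,160,188,25,90,lambda C:(C[:,2]>120)&(C[:,0]<80))
rect('green',170,240,138,200,45,70,lambda C:(C[:,1]>C[:,0]+25)&(C[:,1]>C[:,2]+10))
rect('bed',205,270,170,218,24,45)
rect('knob',240,262,183,205,70,100)
rect('stop',240,265,183,208,50,100)
rect('table',100,130,330-150,340-150,-30,30)
a=cv2.resize(p[130:270,165:345],(720,560),interpolation=cv2.INTER_CUBIC)
cv2.imwrite('pics/crop0.png',a[:,:,::-1])
E
```

```text
chequer top 276 [616. 190.] [39. 71.] 51.7 mean [617.6 189.2  39.3] zmax 45.2
chequer all 361 [617. 190.] [40. 72.] 51.7 mean [620.7 190.3  35.4] zmax 45.2
turq 245 [548.  88.] [72. 39.] 70.8 mean [549.6  89.3  39.3] zmax 46.1
cup 351 [390. -72.] [68. 60.] 26.3 mean [392.5 -71.4  62.6] zmax 108.8
glue 349 [442.  49.] [42. 50.] 18.1 mean [446.5  50.9 112.1] zmax 169.7
red handle 87 [ 526. -226.] [14. 66.] 20.0 mean [ 525.5 -223.5  157.4] zmax 175.8
blue pad 37 [ 535. -153.] [12. 36.] 74.9 mean [ 535.4 -151.9   70.4] zmax 77.1
green 537 [ 525. -231.] [ 96. 111.] 81.2 mean [ 538.4 -218.4   60.4] zmax 69.8
bed 1069 [544. -94.] [189.  89.] 80.4 mean [550.4 -91.3  31.7] zmax 44.9
knob 79 [554. -28.] [24. 39.] 77.8 mean [555.6 -27.4  78.1] zmax 92.3
stop 122 [554. -28.] [24. 39.] 77.8 mean [558.3 -26.5  71.7] zmax 92.3
table 298 [ 685. -473.] [ 43. 103.] 26.7 mean [ 6.859e+02 -4.722e+02 -2.000e-01] zmax 6.7
```

View pics/crop0.png

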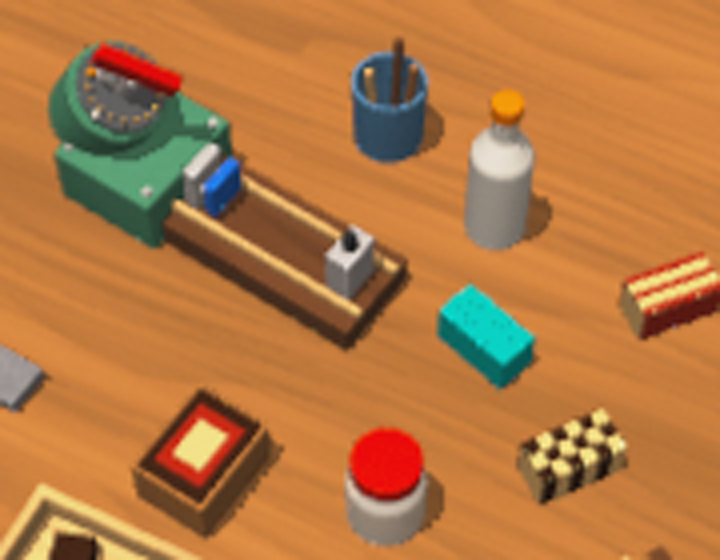

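The crop confirms the chequered block at (575,455), clear of its look-alikes, and the channel is empty. I'll write a helper that turns a target pose into constant per-row steps.

```bash
cat >> h.py <<'E'
A=np.deg2rad(81.2);CY=np.array([np.cos(A),np.sin(A),0]);CX=np.array([np.sin(A),-np.cos(A),0]);O=np.array([541,-120,0.])
def W(x,y,z): return O+CX*x+CY*y+np.array([0,0,z])
def down(yaw): # tool z down, tool y at world yaw deg
    a=np.deg2rad(yaw);y=np.array([np.cos(a),np.sin(a),0]);z=np.array([0,0,-1.]);return np.column_stack([np.cross(y,z),y,z])
def rot(): q=get_state()['orientation'];return Ro.from_quat(q[[1,2,3,0]])
def plan(pos,M=None,n=None):
    s=get_state();R=rot();d=R.inv().apply(np.array(pos)-s['ee_pos'])
    v=np.zeros(3) if M is None else (R.inv()*Ro.from_matrix(M)).as_rotvec()
    k=max(np.ceil(np.linalg.norm(d)/48),np.ceil(np.rad2deg(np.linalg.norm(v))/8.4),1) if n is None else n
    k=int(k);S=sum(Ro.from_rotvec(v*i/k).as_matrix() for i in range(k))
    print('rows',k,'xyz',np.round(np.linalg.solve(S,d)/1000,4),'r',np.round(v/k,4))
def tell():
    s=get_state();print('t',s['t'],'p',s['ee_pos'].round(1),'q',s['q'].round(2),'F',s['wrist_force'].round(1),'w',round(s['width'],1));print(rot().as_matrix().round(3).tolist())
E
python3 - <<'E'
from h import *
print(tcp_to_tips() if callable(tcp_to_tips) else tcp_to_tips)
plan([440,-280,253]);plan([440,-280,253],n=8)
E
```

```text
22.0
rows 9 xyz [ 0.0345 -0.0284 -0.    ] r [0. 0. 0.]
rows 8 xyz [ 0.0388 -0.0319 -0.    ] r [0. 0. 0.]
```

Request:
{"name": "play_rows", "arguments": {
  "plan": [
    {"x": 0.038, "y": -0.031},
    {"x": 0.038, "y": -0.031},
    {"x": 0.038, "y": -0.031},
    {"x": 0.038, "y": -0.031},
    {"x": 0.038, "y": -0.031},
    {"x": 0.038, "y": -0.031},
    {"x": 0.038, "y": -0.031},
    {"x": 0.038, "y": -0.031}
  ]
}}

```text
invalid input at $.plan[0]: expected keys rx, ry, rz, x, y, z, jaw
```

```bash
python3 - <<'E'
from h import *
tell();plan([616,190,200],down(51.7),16)
E
```

```text
t 0.15 p [ 242.  -629.8  252.7] q [ 1.12  0.58  0.02  1.44 -0.02  1.13 -0.06] F [0.4 1.2 0.2] w 85.4
[[0.933, 0.359, -0.0], [0.359, -0.933, 0.001], [-0.0, -0.001, -1.0]]
rows 16 xyz [0.0667 0.0143 0.0033] r [-0.000e+00 -1.000e-04 -1.316e-01]
```

Request:
{"name": "play_rows", "arguments": {
  "plan": [
    {"rx": 0, "ry": 0, "rz": 0, "x": 0.038, "y": -0.031, "z": 0, "jaw": 1},
    {"rx": 0, "ry": 0, "rz": 0, "x": 0.038, "y": -0.031, "z": 0, "jaw": 1},
    {"rx": 0, "ry": 0, "rz": 0, "x": 0.038, "y": -0.031, "z": 0, "jaw": 1},
    {"rx": 0, "ry": 0, "rz": 0, "x": 0.038, "y": -0.031, "z": 0, "jaw": 1},
    {"rx": 0, "ry": 0, "rz": 0, "x": 0.038, "y": -0.031, "z": 0, "jaw": 1},
    {"rx": 0, "ry": 0, "rz": 0, "x": 0.038, "y": -0.031, "z": 0, "jaw": 1},
    {"rx": 0, "ry": 0, "rz": 0, "x": 0.038, "y": -0.031, "z": 0, "jaw": 1},
    {"rx": 0, "ry": 0, "rz": 0, "x": 0.038, "y": -0.031, "z": 0, "jaw": 1}
  ]
}}

```text
t: 0.95
ee_pos: [437.5, -287.7, 253.3]
orientation: [0.0, 0.983, 0.182, -0.0]
wrist_force: [0.5, -0.9, 0.3]
width: 85.0
```

```bash
python3 - <<'E'
from h import *
tell();plan([616,190,200],down(51.7),16)
E
```

```text
t 0.95 p [ 437.5 -287.7  253.3] q [ 0.52  0.35 -0.04  1.83  0.02  0.96 -0.73] F [ 0.5 -0.9  0.3] w 85.0
[[0.933, 0.359, -0.0], [0.359, -0.933, -0.0], [-0.0, 0.0, -1.0]]
rows 16 xyz [0.0382 0.0054 0.0033] r [-0.      0.     -0.1316]
```

Request:
{"name": "play_rows", "arguments": {
  "plan": [
    {"rx": 0, "ry": 0, "rz": -0.132, "x": 0.038, "y": 0.005, "z": 0.003, "jaw": 1},
    {"rx": 0, "ry": 0, "rz": -0.132, "x": 0.038, "y": 0.005, "z": 0.003, "jaw": 1},
    {"rx": 0, "ry": 0, "rz": -0.132, "x": 0.038, "y": 0.005, "z": 0.003, "jaw": 1},
    {"rx": 0, "ry": 0, "rz": -0.132, "x": 0.038, "y": 0.005, "z": 0.003, "jaw": 1},
    {"rx": 0, "ry": 0, "rz": -0.132, "x": 0.038, "y": 0.005, "z": 0.003, "jaw": 1},
    {"rx": 0, "ry": 0, "rz": -0.132, "x": 0.038, "y": 0.005, "z": 0.003, "jaw": 1},
    {"rx": 0, "ry": 0, "rz": -0.132, "x": 0.038, "y": 0.005, "z": 0.003, "jaw": 1},
    {"rx": 0, "ry": 0, "rz": -0.132, "x": 0.038, "y": 0.005, "z": 0.003, "jaw": 1}
  ]
}}

```text
t: 1.75
ee_pos: [662.1, -100.5, 228.6]
orientation: [-0.0, 0.756, 0.655, -0.0]
wrist_force: [-0.0, -0.8, 0.3]
width: 85.3
```

Request:
{"name": "play_rows", "arguments": {
  "plan": [
    {"rx": 0, "ry": 0, "rz": -0.132, "x": 0.038, "y": 0.005, "z": 0.003, "jaw": 1},
    {"rx": 0, "ry": 0, "rz": -0.132, "x": 0.038, "y": 0.005, "z": 0.003, "jaw": 1},
    {"rx": 0, "ry": 0, "rz": -0.132, "x": 0.038, "y": 0.005, "z": 0.003, "jaw": 1},
    {"rx": 0, "ry": 0, "rz": -0.132, "x": 0.038, "y": 0.005, "z": 0.003, "jaw": 1},
    {"rx": 0, "ry": 0, "rz": -0.132, "x": 0.038, "y": 0.005, "z": 0.003, "jaw": 1},
    {"rx": 0, "ry": 0, "rz": -0.132, "x": 0.038, "y": 0.005, "z": 0.003, "jaw": 1},
    {"rx": 0, "ry": 0, "rz": -0.132, "x": 0.038, "y": 0.005, "z": 0.003, "jaw": 1},
    {"rx": 0, "ry": 0, "rz": -0.132, "x": 0.038, "y": 0.005, "z": 0.003, "jaw": 1}
  ]
}}

```text
t: 2.55
ee_pos: [607.2, 188.1, 204.8]
orientation: [-0.0, 0.323, 0.947, 0.0]
wrist_force: [0.6, -0.2, 0.5]
width: 85.5
```

```bash
python3 - <<'E'
from h import *
tell();p,d,m=snap('wrist','w1');P=pts(d,m)
k=(P[...,2]>33)&(P[...,2]<46)&(d>0);k&=np.hypot(P[...,0]-616,P[...,1]-190)<60
r=cv2.minAreaRect(P[k][:,:2].astype(np.float32));print(k.sum(),r,P[k].mean(0))
plan([616,190,36+100],down(51.7))
E
```

```text
t 2.55 p [607.2 188.1 204.8] q [-0.01  0.61 -0.61  1.6   0.38  1.05  0.19] F [ 0.6 -0.2  0.5] w 85.5
[[-0.792, 0.611, -0.0], [0.611, 0.792, 0.0], [0.0, 0.0, -1.0]]
2819 ((616.5691528320312, 188.78118896484375), (36.615028381347656, 70.47540283203125), 51.31388854980469) [615.48254423 189.84238038  40.73622336]
rows 2 xyz [-0.0071  0.0022  0.0344] r [ 0.0006 -0.0025  0.0137]
```

View pics/w1.png

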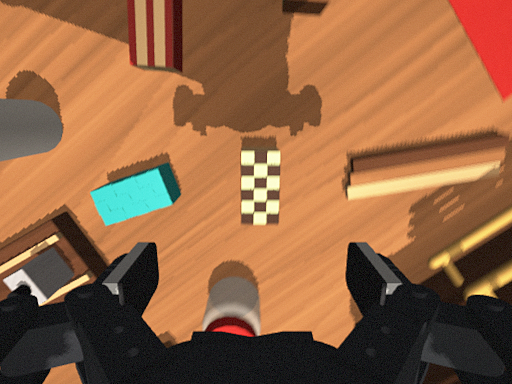

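Wrist view: the block is at (260,187), with the jar lid at (230,328) nearby and turquoise at (135,193). I'll check the jar's clearance against the gripper body.

```bash
python3 - <<'E'
from h import *
p,d,m=load('s0');k=(p[...,0]>170)&(p[...,1]<50)&(p[...,2]<60);k[:230]=0;k[262:]=0;k[:,:250]=0;k[:,275:]=0
v,u=np.where(k);J=ray(m,u.mean(),v.mean(),85);print(len(u),J)
D=J[:2]-[616.5,189];R=down(51.5);print('jar in tool x,y',D@R[:2,0],D@R[:2,1])
plan([616.5,189,36],down(51.3));plan([616.5,189,36],down(51.3),8)
E
```

```text
223 [712.48894516  81.87642064  85.        ]
jar in tool x,y -141.80772752948567 -24.081263683041634
rows 4 xyz [-0.0039  0.001   0.0422] r [ 0.0003 -0.0013  0.0086]
rows 8 xyz [-0.0019  0.0005  0.0211] r [ 0.0001 -0.0006  0.0043]
```

Request:
{"name": "play_rows", "arguments": {
  "newtons": 40,
  "plan": [
    {"rx": 0, "ry": -0.003, "rz": 0.017, "x": -0.008, "y": 0.002, "z": 0.03, "jaw": 1},
    {"rx": 0, "ry": -0.002, "rz": 0.017, "x": -0.0075, "y": 0.002, "z": 0.04, "jaw": 1},
    {"rx": 0, "ry": 0, "rz": 0, "x": 0, "y": 0, "z": 0.04, "jaw": 1},
    {"rx": 0, "ry": 0, "rz": 0, "x": 0, "y": 0, "z": 0.035, "jaw": 1},
    {"rx": 0, "ry": 0, "rz": 0, "x": 0, "y": 0, "z": 0.024, "jaw": 1},
    {"rx": 0, "ry": 0, "rz": 0, "x": 0, "y": 0, "z": 0, "jaw": 1}
  ]
}}

```text
t: 3.2
ee_pos: [620.9, 178.3, 32.6]
orientation: [-0.0, 0.342, 0.94, -0.003]
wrist_force: [0.2, -0.1, 0.9]
width: 85.1
```

```bash
python3 - <<'E'
from h import *
tell();plan([616.5,189,36],down(51.3))
E
```

```text
t 3.2 p [620.9 178.3  32.6] q [-0.07  0.82 -0.49  1.71  0.53  0.75  0.05] F [ 0.2 -0.1  0.9] w 85.1
[[-0.767, 0.642, -0.002], [0.642, 0.767, -0.005], [-0.002, -0.006, -1.0]]
rows 1 xyz [ 0.0103  0.0053 -0.0034] r [-0.0055  0.0019 -0.0217]
```

Request:
{"name": "play_rows", "arguments": {
  "newtons": 40,
  "plan": [
    {"rx": -0.005, "ry": 0.002, "rz": -0.022, "x": 0.0103, "y": 0.0053, "z": -0.0034, "jaw": 1},
    {"rx": 0, "ry": 0, "rz": 0, "x": 0, "y": 0, "z": 0, "jaw": 1},
    {"rx": 0, "ry": 0, "rz": 0, "x": 0, "y": 0, "z": 0, "jaw": -1},
    {"rx": 0, "ry": 0, "rz": 0, "x": 0, "y": 0, "z": 0, "jaw": -1},
    {"rx": 0, "ry": 0, "rz": 0, "x": 0, "y": 0, "z": 0, "jaw": -1},
    {"rx": 0, "ry": 0, "rz": 0, "x": 0, "y": 0, "z": 0, "jaw": -1},
    {"rx": 0, "ry": 0, "rz": 0, "x": 0, "y": 0, "z": 0, "jaw": -1},
    {"rx": 0, "ry": 0, "rz": 0, "x": 0, "y": 0, "z": 0, "jaw": -1}
  ]
}}

```text
t: 4.0
ee_pos: [618.9, 190.1, 40.3]
orientation: [0.003, 0.331, 0.944, 0.002]
wrist_force: [-0.4, 0.0, 5.5]
width: 34.8
```

```bash
python3 - <<'E'
from h import *
tell()
E
```

```text
t 4.0 p [618.9 190.1  40.3] q [-0.07  0.8  -0.5   1.71  0.53  0.75  0.06] F [-0.4  0.   5.5] w 34.8
[[-0.781, 0.625, 0.006], [0.625, 0.781, 0.002], [-0.004, 0.005, -1.0]]
```

Request:
{"name": "play_rows", "arguments": {
  "plan": [
    {"rx": 0, "ry": 0, "rz": 0, "x": 0, "y": 0, "z": -0.02, "jaw": -1},
    {"rx": 0, "ry": 0, "rz": 0, "x": 0, "y": 0, "z": -0.04, "jaw": -1},
    {"rx": 0, "ry": 0, "rz": 0, "x": 0, "y": 0, "z": -0.04, "jaw": -1},
    {"rx": 0, "ry": 0, "rz": 0, "x": 0, "y": 0, "z": -0.03, "jaw": -1},
    {"rx": 0, "ry": 0, "rz": 0, "x": 0, "y": 0, "z": 0, "jaw": -1}
  ]
}}

```text
t: 4.5
ee_pos: [619.7, 191.0, 174.4]
orientation: [0.005, 0.331, 0.944, 0.004]
wrist_force: [1.0, -0.6, -1.0]
width: 35.3
```

```bash
python3 - <<'E'
from h import *
tell();print(W(0,42,0));plan([*W(0,42,0)[:2],170],down(-8.8));plan([*W(0,42,0)[:2],170],down(-8.8),8)
# second look at the stop/bed with initial images: side view
for f in ['s0','d0']:
    p,d,m=load(f);P=pts(d,m);L=np.stack([(P-O)@CX,(P-O)@CY,P[...,2]],-1)
    for nm,k in [('stop',(abs(L[...,0])<25)&(L[...,1]>55)&(L[...,1]<120)&(L[...,2]>45)&(L[...,2]<72)),('knob',(abs(L[...,0])<25)&(L[...,1]>55)&(L[...,1]<120)&(L[...,2]>73)&(L[...,2]<80)),('bed',(abs(L[...,0])<60)&(L[...,1]>-60)&(L[...,1]<150)&(L[...,2]>22)&(L[...,2]<42)),('fence',(abs(L[...,0])<60)&(L[...,1]>-60)&(L[...,1]<60)&(L[...,2]>35)&(L[...,2]<42)),('jaw',(abs(L[...,0])<30)&(L[...,1]>-62)&(L[...,1]<0)&(L[...,2]>66)&(L[...,2]<82))]:
        k&=d>0;Q=L[k];r=cv2.minAreaRect(Q[:,:2].astype(np.float32));print(f,nm,k.sum(),np.percentile(Q,[3,50,97],0).round(1).tolist(),np.round(r[0]),np.round(r[1]),round(r[2],1))
E
```

```text
t 4.5 p [619.7 191.  174.4] q [-0.02  0.65 -0.59  1.61  0.41  0.99  0.15] F [ 1.  -0.6 -1. ] w 35.3
[[-0.78, 0.625, 0.012], [0.625, 0.78, 0.005], [-0.007, 0.011, -1.0]]
[547.42540512 -78.49440798   0.        ]
rows 8 xyz [-0.028  -0.0235  0.0005] r [0.0017 0.     0.1311]
rows 8 xyz [-0.028  -0.0235  0.0005] r [0.0017 0.     0.1311]
s0 stop 61 [[-17.0, 82.1, 47.9], [11.1, 101.3, 59.6], [16.7, 104.4, 71.6]] [-2. 93.] [23. 39.] 86.1
s0 knob 47 [[-19.0, 82.3, 73.2], [3.2, 95.5, 76.0], [15.5, 103.5, 79.3]] [-1. 93.] [24. 38.] 87.6
s0 bed 1060 [[-42.0, -48.7, 23.7], [8.4, 30.6, 30.3], [40.6, 117.5, 40.3]] [-1. 31.] [180.  90.] 89.4
s0 fence 139 [[-29.5, -54.5, 35.2], [19.5, 8.8, 38.0], [31.4, 56.9, 41.3]] [6. 0.] [ 72. 119.] 0.3
s0 jaw 95 [[-19.1, -57.5, 66.4], [-1.3, -45.8, 74.2], [16.6, -27.7, 79.8]] [ -1. -43.] [37. 32.] 0.5
d0 stop 161 [[-18.3, 86.1, 45.7], [-2.7, 104.4, 58.5], [15.8, 106.9, 71.0]] [ -4. 102.] [41. 19.] 26.8
d0 knob 76 [[-17.9, 84.1, 73.4], [-3.4, 98.3, 75.9], [16.1, 105.5, 78.9]] [-1. 94.] [36. 24.] 0.3
d0 bed 980 [[-42.7, -49.6, 23.6], [-13.4, 54.6, 29.9], [39.6, 121.6, 39.3]] [-1. 33.] [ 88. 184.] 1.5
d0 fence 102 [[-27.9, -55.5, 36.0], [-22.6, -24.2, 37.6], [27.9, 51.7, 41.5]] [ 0. -1.] [ 57. 117.] 0.5
d0 jaw 113 [[-17.7, -53.9, 66.7], [-0.4, -43.9, 72.7], [16.2, -25.2, 78.0]] [ -1. -41.] [32. 35.] 88.2
```

```bash
sed -i 's/O=np.array(\[541,-120,0.\])/O=np.array([540.2,-119.9,0.])/' h.py; python3 - <<'E'
from h import *
plan([*W(0,42,0)[:2],170],down(-8.8),8)
E
```

```text
rows 8 xyz [-0.0279 -0.0236  0.0005] r [0.0017 0.     0.1311]
```

Request:
{"name": "play_rows", "arguments": {
  "plan": [
    {"rx": 0.002, "ry": 0, "rz": 0.131, "x": -0.028, "y": -0.0235, "z": 0, "jaw": -1},
    {"rx": 0.002, "ry": 0, "rz": 0.131, "x": -0.028, "y": -0.0235, "z": 0, "jaw": -1},
    {"rx": 0.002, "ry": 0, "rz": 0.131, "x": -0.028, "y": -0.0235, "z": 0, "jaw": -1},
    {"rx": 0.002, "ry": 0, "rz": 0.131, "x": -0.028, "y": -0.0235, "z": 0, "jaw": -1},
    {"rx": 0.002, "ry": 0, "rz": 0.131, "x": -0.028, "y": -0.0235, "z": 0, "jaw": -1},
    {"rx": 0.002, "ry": 0, "rz": 0.131, "x": -0.028, "y": -0.0235, "z": 0, "jaw": -1},
    {"rx": 0.002, "ry": 0, "rz": 0.131, "x": -0.028, "y": -0.0235, "z": 0, "jaw": -1},
    {"rx": 0.002, "ry": 0, "rz": 0.131, "x": -0.028, "y": -0.0235, "z": 0, "jaw": -1}
  ]
}}

```text
t: 5.3
ee_pos: [544.7, -81.8, 169.7]
orientation: [-0.002, 0.761, 0.649, -0.005]
wrist_force: [1.1, 0.5, -1.1]
width: 35.5
```

Request:
{"name": "play_rows", "arguments": {
  "plan": [
    {"rx": 0, "ry": 0, "rz": 0, "x": 0, "y": 0, "z": 0, "jaw": -1},
    {"rx": 0, "ry": 0, "rz": 0, "x": 0, "y": 0, "z": 0, "jaw": -1}
  ]
}}

```text
t: 5.5
ee_pos: [545.3, -80.7, 170.1]
orientation: [-0.002, 0.759, 0.651, -0.005]
wrist_force: [0.3, 0.2, -1.1]
width: 35.0
```

```bash
python3 - <<'E'
from h import *
tell();plan([*W(0,42,0)[:2],120],down(-8.8),1)
p,d,m=snap('wrist','w2')
E
```

```text
t 5.5 p [545.3 -80.7 170.1] q [ 0.28  0.5  -0.32  1.86  0.21  0.83 -0.31] F [ 0.3  0.2 -1.1] w 35.0
[[0.152, 0.988, -0.009], [0.988, -0.152, -0.004], [-0.005, -0.009, -1.0]]
rows 1 xyz [0.0027 0.0014 0.0501] r [-0.0086  0.0051  0.0009]
```

View pics/w2.png

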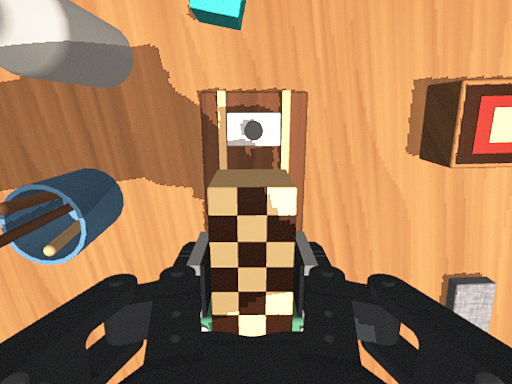

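Wrist view: the block is held straight (columns 208–297). The channel fences are at about 221 and 287, the stop knob at (253,130), and the path is clear. I'll compare the block's centreline with the channel in this same view.

```bash
python3 - <<'E'
from h import *
p,d,m=load('w2');P=pts(d,m);L=np.stack([(P-O)@CX,(P-O)@CY,P[...,2]],-1)
def f(n,k):
    Q=L[k&(d>0)];r=cv2.minAreaRect(Q[:,:2].astype(np.float32));print(n,len(Q),np.percentile(Q,[1,50,99],0).round(1).tolist(),np.round(r[0],1),np.round(r[1],1),round(r[2],1))
f('top',(abs(L[...,0])<21)&(L[...,2]>155)&(L[...,2]<185)&(L[...,1]>0)&(L[...,1]<80))
f('fence',(abs(L[...,0])<35)&(L[...,2]>34)&(L[...,2]<42)&(L[...,1]>60)&(L[...,1]<118))
f('floor',(abs(L[...,0])<23)&(L[...,2]>26)&(L[...,2]<33)&(L[...,1]>60)&(L[...,1]<118))
f('stop',(abs(L[...,0])<25)&(L[...,2]>70)&(L[...,2]<82)&(L[...,1]>70)&(L[...,1]<118))
E
```

```text
top 13932 [[-18.8, 8.2, 158.3], [-0.6, 46.7, 170.7], [19.0, 75.4, 182.8]] [ 0.  40.3] [42.  70.7] 0.3
fence 1215 [[-28.5, 60.7, 34.8], [-22.5, 90.9, 38.6], [27.2, 117.9, 40.1]] [-0.7 89. ] [56.3 58. ] 0.0
floor 2160 [[-22.5, 60.2, 29.0], [-0.1, 103.1, 30.6], [21.3, 117.6, 32.4]] [-0.6 88.8] [44.2 57.7] 0.2
stop 1508 [[-18.2, 81.0, 75.3], [-0.7, 93.0, 76.9], [16.8, 102.8, 78.5]] [-0.7 91.8] [36.1 21.9] 0.1
```

Request:
{"name": "play_rows", "arguments": {
  "plan": [
    {"rx": -0.012, "ry": 0, "rz": 0, "x": 0.002, "y": -0.0005, "z": 0.03, "jaw": -1},
    {"rx": 0, "ry": 0, "rz": 0, "x": 0, "y": 0, "z": 0.03, "jaw": -1},
    {"rx": 0, "ry": 0, "rz": 0, "x": 0, "y": 0, "z": 0.02, "jaw": -1},
    {"rx": 0, "ry": 0, "rz": 0, "x": 0, "y": 0, "z": 0.008, "jaw": -1},
    {"rx": 0, "ry": 0, "rz": 0, "x": 0, "y": 0, "z": 0, "jaw": -1}
  ]
}}

```text
t: 6.05
ee_pos: [545.4, -77.2, 81.4]
orientation: [0.002, 0.758, 0.652, -0.001]
wrist_force: [-0.4, -0.4, -0.7]
width: 35.3
```

```bash
python3 - <<'E'
from h import *
tell();p,d,m=snap('wrist','w3');P=pts(d,m);L=np.stack([(P-O)@CX,(P-O)@CY,P[...,2]],-1);zt=get_state()['ee_pos'][2]
def f(n,k):
    Q=L[k&(d>0)];r=cv2.minAreaRect(Q[:,:2].astype(np.float32));print(n,len(Q),np.percentile(Q,[1,50,99],0).round(1).tolist(),np.round(r[0],1),np.round(r[1],1),round(r[2],1))
f('top',(abs(L[...,0])<19)&(abs(L[...,2]-zt)<8)&(L[...,1]>0)&(L[...,1]<79))
f('fence',(abs(L[...,0])<35)&(L[...,2]>34)&(L[...,2]<42)&(L[...,1]>80)&(L[...,1]<118))
E
```

```text
t 6.05 p [545.4 -77.2  81.4] q [ 0.23  0.62 -0.27  1.95  0.28  0.61 -0.38] F [-0.4 -0.4 -0.7] w 35.3
[[0.149, 0.989, 0.001], [0.989, -0.149, -0.005], [-0.004, 0.002, -1.0]]
top 12974 [[-18.8, 11.5, 77.4], [-1.0, 48.9, 81.9], [16.6, 78.7, 87.4]] [-0.  43.6] [70.7 37.9] 90.0
fence 1722 [[-28.6, 80.4, 35.1], [-9.9, 102.9, 38.5], [27.2, 117.7, 40.3]] [-0.6 99.1] [56.4 37.8] 0.3
```

Request:
{"name": "play_rows", "arguments": {
  "plan": [
    {"rx": 0, "ry": 0, "rz": 0, "x": -0.002, "y": 0, "z": 0.005, "jaw": -1},
    {"rx": 0, "ry": 0, "rz": 0, "x": 0, "y": 0, "z": 0.004, "jaw": -1},
    {"rx": 0, "ry": 0, "rz": 0, "x": 0, "y": 0, "z": 0.002, "jaw": -1},
    {"rx": 0, "ry": 0, "rz": 0, "x": 0, "y": 0, "z": 0, "jaw": -1}
  ]
}}

```text
t: 6.5
ee_pos: [545.2, -80.4, 71.5]
orientation: [0.003, 0.759, 0.651, -0.001]
wrist_force: [-0.3, 0.1, -1.3]
width: 35.3
```

Request:
{"name": "play_rows", "arguments": {
  "plan": [
    {"rx": 0, "ry": 0, "rz": 0, "x": 0, "y": 0, "z": 0.0015, "jaw": -1},
    {"rx": 0, "ry": 0, "rz": 0, "x": 0, "y": 0, "z": 0, "jaw": -1}
  ]
}}

```text
t: 6.7
ee_pos: [545.4, -80.5, 70.3]
orientation: [0.003, 0.759, 0.651, -0.0]
wrist_force: [0.1, -0.8, 2.4]
width: 35.4
```

Request:
{"name": "play_rows", "arguments": {
  "plan": [
    {"rx": 0, "ry": 0, "rz": 0, "x": 0, "y": 0, "z": 0, "jaw": 0.3},
    {"rx": 0, "ry": 0, "rz": 0, "x": 0, "y": 0, "z": 0, "jaw": 0.3},
    {"rx": 0, "ry": 0, "rz": 0, "x": 0, "y": 0, "z": 0, "jaw": 0.3},
    {"rx": 0, "ry": 0, "rz": 0, "x": 0, "y": 0, "z": 0, "jaw": 0.3},
    {"rx": 0, "ry": 0, "rz": 0, "x": 0, "y": 0, "z": -0.03, "jaw": 0.3},
    {"rx": 0, "ry": 0, "rz": 0, "x": 0, "y": 0, "z": -0.045, "jaw": 0.3},
    {"rx": 0, "ry": 0, "rz": 0, "x": 0, "y": 0, "z": -0.045, "jaw": 0.3},
    {"rx": 0, "ry": 0, "rz": 0, "x": 0, "y": 0, "z": -0.045, "jaw": 0.3}
  ]
}}

```text
t: 7.5
ee_pos: [544.3, -79.4, 236.6]
orientation: [0.003, 0.759, 0.651, -0.001]
wrist_force: [0.5, -0.8, 0.8]
width: 55.6
```

```bash
cat >> h.py <<'E'
S=CY*0.5+np.array([0,0,np.sqrt(.75)])  # spindle up
BY=np.cross(S,CX)                     # in-plane, perp to CX
H=W(0,-108,149)
def grip(th): # tool z=-S; tool y at angle th (deg, ccw seen from above) from clamp x in handle plane
    a=np.deg2rad(th);y=np.cos(a)*CX+np.sin(a)*BY;return np.column_stack([np.cross(y,-S),y,-S])
def bar(P,d,p):
    k=(p[...,0]>110)&(p[...,1]<70)&(p[...,2]<70)&(d>0)&(np.linalg.norm(P-H,axis=-1)<60);Q=P[k]-H
    h=Q@S;k2=(h>0)&(h<20);uv=np.stack([Q@CX,Q@BY],-1)
    r=cv2.minAreaRect(uv[k2].astype(np.float32));a=r[2] if r[1][0]>r[1][1] else r[2]+90
    print('bar n',k2.sum(),'c',np.round(r[0],1),np.round(r[1],1),'deg from clampx',round(a,1),'h',np.percentile(h,[5,50,95]).round(1));return a
E
python3 - <<'E'
from h import *
tell()
p,d,m=load('s0');bar(pts(d,m),d,p)
p,d,m=load('d0');bar(pts(d,m),d,p)
p,d,m=snap('wrist','w4');P=pts(d,m);bar(P,d,p)
L=np.stack([(P-O)@CX,(P-O)@CY,P[...,2]],-1)
Q=L[(abs(L[...,0])<20)&(abs(L[...,2]-70)<5)&(L[...,1]>-5)&(L[...,1]<79)];r=cv2.minAreaRect(Q[:,:2].astype(np.float32));print(r,np.median(Q,0))
p,d,m=snap('scene','s1');bar(pts(d,m),d,p)
cv2.imwrite('pics/c1.png',cv2.resize(p[120:250,160:300],(560,520),interpolation=cv2.INTER_CUBIC)[:,:,::-1])
E
```

```text
t 7.5 p [544.3 -79.4 236.6] q [ 0.3   0.42 -0.35  1.79  0.18  0.96 -0.27] F [ 0.5 -0.8  0.8] w 55.6
[[0.151, 0.988, 0.003], [0.988, -0.151, -0.005], [-0.005, 0.003, -1.0]]
bar n 100 c [ 0.7 -2.5] [14.6 66.9] deg from clampx 115.7 h [ 1.   9.  13.8]
bar n 76 c [1.  2.2] [13.1 67.6] deg from clampx 116.0 h [ 1.9 10.1 13. ]Traceback (most recent call last):
  File "<stdin>", line 5, in <module>
  File "h.py", line 40, in bar
    print('bar n',k2.sum(),'c',np.round(r[0],1),np.round(r[1],1),'deg from clampx',round(a,1),'h',np.percentile(h,[5,50,95]).round(1));return a
                                                                                                  ~~~~~~~~~~~~~^^^^^^^^^^^^^
    return _quantile_unchecked(
        a, q, axis, out, overwrite_input, method, keepdims, weights)
    return _ureduce(a,
                    func=_quantile_ureduce_func,
    ...<5 lines>...
                    overwrite_input=overwrite_input,
                    method=method)
    r = func(a, **kwargs)
    result = _quantile(arr,
                       quantiles=q,
    ...<2 lines>...
                       out=out,
                       weights=wgt)
    slices_having_nans = np.isnan(arr[-1, ...])
                                  ~~~^^^^^^^^^
IndexError: index -1 is out of bounds for axis 0 with size 0
```

```bash
python3 - <<'E'
from h import *
p,d,m=load('w4');P=pts(d,m);L=np.stack([(P-O)@CX,(P-O)@CY,P[...,2]],-1)
Q=L[(abs(L[...,0])<20)&(abs(L[...,2]-70)<5)&(L[...,1]>-5)&(L[...,1]<79)];r=cv2.minAreaRect(Q[:,:2].astype(np.float32));print(r,np.median(Q,0))
print(H);plan(H+90*S,grip(26),8)
E
```

```text
((-0.6807727813720703, 40.50658416748047), (36.628334045410156, 70.44112396240234), 0.12652137875556946) [-0.86207849 42.53979648 70.75997591]
[ 523.67752968 -226.6286652   149.        ]
rows 8 xyz [-0.0122 -0.0025  0.0051] r [ 0.0164 -0.0634 -0.0557]
```

View pics/w4.png

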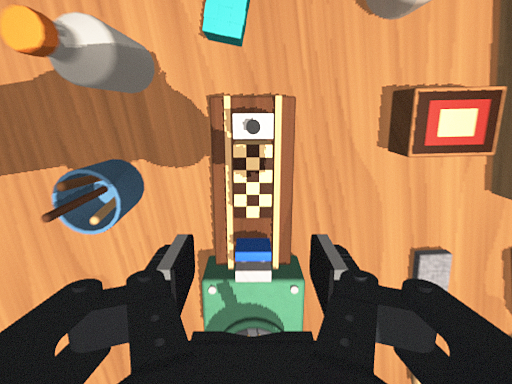

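The block (253,180) lies flat and square in the channel, with the pad at (253,250) and the stop at (253,126). Next is the handle approach.

Request:
{"name": "play_rows", "arguments": {
  "plan": [
    {"rx": 0.016, "ry": -0.063, "rz": -0.056, "x": -0.012, "y": -0.0025, "z": 0.005, "jaw": 0.3},
    {"rx": 0.016, "ry": -0.063, "rz": -0.056, "x": -0.012, "y": -0.0025, "z": 0.005, "jaw": 0.3},
    {"rx": 0.016, "ry": -0.063, "rz": -0.056, "x": -0.012, "y": -0.0025, "z": 0.005, "jaw": 0.3},
    {"rx": 0.016, "ry": -0.063, "rz": -0.056, "x": -0.012, "y": -0.0025, "z": 0.005, "jaw": 0.3},
    {"rx": 0.016, "ry": -0.063, "rz": -0.056, "x": -0.012, "y": -0.0025, "z": 0.005, "jaw": 0.3},
    {"rx": 0.016, "ry": -0.063, "rz": -0.056, "x": -0.012, "y": -0.0025, "z": 0.005, "jaw": 0.3},
    {"rx": 0.016, "ry": -0.063, "rz": -0.056, "x": -0.012, "y": -0.0025, "z": 0.005, "jaw": 0.3},
    {"rx": 0.016, "ry": -0.063, "rz": -0.056, "x": -0.012, "y": -0.0025, "z": 0.005, "jaw": 0.3}
  ]
}}

```text
t: 8.35
ee_pos: [527.9, -181.2, 218.2]
orientation: [0.117, 0.57, 0.78, -0.231]
wrist_force: [-0.2, -0.5, 0.2]
width: 55.4
```

Request:
{"name": "play_rows", "arguments": {
  "plan": [
    {"rx": 0, "ry": 0, "rz": 0, "x": 0, "y": 0, "z": 0, "jaw": 0.3},
    {"rx": 0, "ry": 0, "rz": 0, "x": 0, "y": 0, "z": 0, "jaw": 0.3}
  ]
}}

```text
t: 8.55
ee_pos: [527.8, -180.2, 218.0]
orientation: [0.116, 0.572, 0.779, -0.229]
wrist_force: [0.4, 0.3, 0.6]
width: 55.5
```

```bash
python3 - <<'E'
from h import *
tell();p,d,m=snap('wrist','w5');P=pts(d,m)
try: bar(P,d,p)
except Exception as e: print(e)
plan(H+90*S,grip(26),1)
E
```

```text
t 8.55 p [ 527.8 -180.2  218. ] q [ 0.1   0.49 -0.23  1.85  0.7   1.09 -0.23] F [0.4 0.3 0.6] w 55.5
[[-0.319, 0.944, -0.082], [0.839, 0.241, -0.489], [-0.442, -0.224, -0.869]]
bar n 747 c [ 0.1 -1.7] [13.7 68.6] deg from clampx 114.6 h [ 8.1 10.  11.2]
rows 1 xyz [-0.0062  0.0001 -0.0069] r [-0.0028 -0.0072  0.0049]
```

View pics/w5.png

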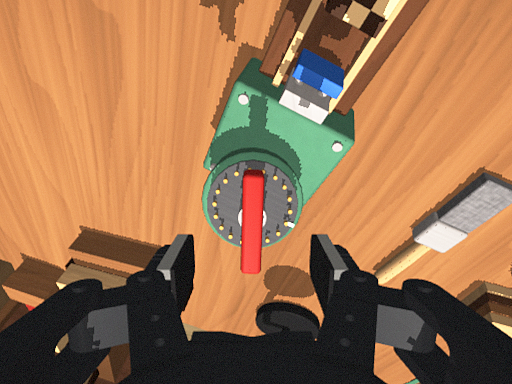

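Wrist view: the red bar runs from (253,172) to (250,270), centred between the fingers. It is 114.6° from clamp x and its centre is within 2 mm of my estimate. I'll descend along the spindle.

```bash
python3 - <<'E'
from h import *
plan(H+6*S-1.2*BY,grip(25),4)
E
```

```text
rows 4 xyz [-0.0019 -0.0001  0.0193] r [-0.0007 -0.0018  0.0056]
```

Request:
{"name": "play_rows", "arguments": {
  "newtons": 60,
  "plan": [
    {"rx": -0.001, "ry": -0.002, "rz": 0.006, "x": -0.004, "y": 0, "z": 0.02, "jaw": 0.3},
    {"rx": -0.001, "ry": -0.002, "rz": 0.006, "x": -0.0035, "y": 0, "z": 0.02, "jaw": 0.3},
    {"rx": -0.001, "ry": -0.003, "rz": 0.006, "x": 0, "y": 0, "z": 0.02, "jaw": 0.3},
    {"rx": 0, "ry": 0, "rz": 0.004, "x": 0, "y": 0, "z": 0.012, "jaw": 0.3},
    {"rx": 0, "ry": 0, "rz": 0, "x": 0, "y": 0, "z": 0, "jaw": 0.3}
  ]
}}

```text
t: 9.1
ee_pos: [523.7, -223.3, 158.3]
orientation: [0.121, 0.58, 0.772, -0.229]
wrist_force: [0.0, 0.4, -0.8]
width: 55.4
```

```bash
python3 - <<'E'
from h import *
tell();plan(H+6*S-1.2*BY,grip(25),1)
E
```

```text
t 9.1 p [ 523.7 -223.3  158.3] q [ 0.14  0.57 -0.19  1.92  0.79  0.94 -0.31] F [ 0.   0.4 -0.8] w 55.4
[[-0.298, 0.951, -0.079], [0.84, 0.222, -0.495], [-0.453, -0.214, -0.865]]
rows 1 xyz [0.0004 0.0007 0.0037] r [-0.0027  0.0004  0.0008]
```

Request:
{"name": "play_rows", "arguments": {
  "newtons": 60,
  "plan": [
    {"rx": -0.003, "ry": 0, "rz": -0.03, "x": 0, "y": 0.0005, "z": 0.004, "jaw": 0.3},
    {"rx": 0, "ry": 0, "rz": 0, "x": 0, "y": 0, "z": 0, "jaw": -1},
    {"rx": 0, "ry": 0, "rz": 0, "x": 0, "y": 0, "z": 0, "jaw": -1},
    {"rx": 0, "ry": 0, "rz": 0, "x": 0, "y": 0, "z": 0, "jaw": -1},
    {"rx": 0, "ry": 0, "rz": 0, "x": 0, "y": 0, "z": 0, "jaw": -1},
    {"rx": 0, "ry": 0, "rz": 0, "x": 0, "y": 0, "z": 0, "jaw": -1}
  ]
}}

```text
t: 9.7
ee_pos: [524.4, -224.1, 156.5]
orientation: [0.12, 0.567, 0.782, -0.23]
wrist_force: [-3.3, 2.9, 6.7]
width: 16.2
```

```bash
cat >> h.py <<'E'
def st():
    s=get_state();M=rot().as_matrix();y=M[:,1]
    print('t',s['t'],'th',round(np.degrees(np.arctan2(y@BY,y@CX)),1),'tilt err',(M[:,2]+S).round(3),'off',[round(float((s['ee_pos']-H)@a),1) for a in (CX,BY,S)],'q',s['q'].round(2),'F',s['wrist_force'].round(1),'T.S',round(float(s['ft_torque']@S),2),'w',round(s['width'],1))
def jaw(f):
    for n in ('scene','side'):
        p,d,m=snap(n,f+n);P=pts(d,m);L=np.stack([(P-O)@CX,(P-O)@CY,P[...,2]],-1);C=p.astype(int)
        k=(C[...,2]>C[...,0]+60)&(C[...,2]>90)&(abs(L[...,0])<25)&(L[...,2]>40)&(L[...,2]<80)&(L[...,1]>-60)&(L[...,1]<60)&(d>0)
        print(n,'blue',k.sum(),np.percentile(L[k][:,1],[5,50,95]).round(1) if k.sum() else '')
E
python3 - <<'E'
from h import *
st();jaw('j0')
p,d,m=load('d0');P=pts(d,m);L=np.stack([(P-O)@CX,(P-O)@CY,P[...,2]],-1);C=p.astype(int)
k=(C[...,2]>C[...,0]+60)&(C[...,2]>90)&(abs(L[...,0])<25)&(L[...,2]>40)&(L[...,2]<80)&(L[...,1]>-60)&(L[...,1]<60);print('orig',k.sum(),np.percentile(L[k][:,1],[5,50,95]))
E
```

```text
t 9.7 th 26.8 tilt err [ 0.003 -0.001  0.   ] off [0.4, -1.5, 7.8] q [ 0.15  0.57 -0.19  1.93  0.8   0.94 -0.29] F [-3.3  2.9  6.7] T.S -0.02 w 16.2
scene blue 71 [-36.2 -29.8 -27.1]
side blue 115 [-33.3 -27.3 -24. ]
orig 157 [-32.90955741 -27.32735084 -24.27580767]
```

Request:
{"name": "play_rows", "arguments": {
  "plan": [
    {"rx": 0, "ry": 0, "rz": 0, "x": 0, "y": 0, "z": 0, "jaw": -1},
    {"rx": 0, "ry": 0, "rz": -0.13, "x": 0, "y": 0, "z": 0, "jaw": -1},
    {"rx": 0, "ry": 0, "rz": -0.13, "x": 0, "y": 0, "z": 0, "jaw": -1},
    {"rx": 0, "ry": 0, "rz": -0.13, "x": 0, "y": 0, "z": 0, "jaw": -1},
    {"rx": 0, "ry": 0, "rz": -0.13, "x": 0, "y": 0, "z": 0, "jaw": -1},
    {"rx": 0, "ry": 0, "rz": -0.13, "x": 0, "y": 0, "z": 0, "jaw": -1},
    {"rx": 0, "ry": 0, "rz": -0.13, "x": 0, "y": 0, "z": 0, "jaw": -1},
    {"rx": 0, "ry": 0, "rz": -0.13, "x": 0, "y": 0, "z": 0, "jaw": -1}
  ]
}}

```text
t: 10.6
ee_pos: [524.7, -223.9, 156.4]
orientation: [0.006, 0.163, 0.952, -0.259]
wrist_force: [-3.3, 3.1, 4.8]
width: 16.0
```

```bash
python3 - <<'E'
from h import *
st();jaw('j1');st()
p,d,m=load('j1scene');bar(pts(d,m),d,p)
p,d,m=load('j1side');bar(pts(d,m),d,p)
E
```

```text
t 10.6 th 79.3 tilt err [ 0.003 -0.001  0.   ] off [0.6, -1.2, 7.9] q [ 0.27  0.58 -0.38  1.92  0.88  1.02  0.55] F [-3.3  3.1  4.8] T.S -0.04 w 16.0
scene blue 77 [-37.4 -29.5 -27.4]
side blue 116 [-31.8 -27.  -24.8]
t 10.7 th 79.2 tilt err [ 0.003 -0.001  0.   ] off [0.6, -1.2, 7.8] q [ 0.27  0.58 -0.38  1.92  0.88  1.02  0.55] F [-2.4  2.9  6.7] T.S 0.04 w 16.1
bar n 65 c [ 9.8 -3.7] [15.2 49.2] deg from clampx 164.6 h [-3.4  9.  12.3]
bar n 54 c [-17.7   6.1] [14.8 31.4] deg from clampx 160.4 h [-7.9  9.1 12.2]
```

Request:
{"name": "play_rows", "arguments": {
  "plan": [
    {"rx": 0, "ry": 0, "rz": -0.13, "x": 0, "y": 0, "z": 0, "jaw": -1},
    {"rx": 0, "ry": 0, "rz": -0.13, "x": 0, "y": 0, "z": 0, "jaw": -1},
    {"rx": 0, "ry": 0, "rz": -0.13, "x": 0, "y": 0, "z": 0, "jaw": -1},
    {"rx": 0, "ry": 0, "rz": -0.13, "x": 0, "y": 0, "z": 0, "jaw": -1},
    {"rx": 0, "ry": 0, "rz": 0, "x": 0, "y": 0, "z": 0, "jaw": -1}
  ]
}}

```text
t: 11.2
ee_pos: [524.7, -223.7, 156.3]
orientation: [-0.061, -0.086, 0.962, -0.252]
wrist_force: [-3.3, 3.5, 6.5]
width: 16.2
```

```bash
python3 - <<'E'
from h import *
st();jaw('j2')
E
```

```text
t 11.2 th 109.0 tilt err [ 0.003 -0.001  0.   ] off [0.6, -1.0, 7.8] q [ 0.33  0.6  -0.48  1.92  0.92  1.07  1.03] F [-3.3  3.5  6.5] T.S 0.0 w 16.2
scene blue 79 [-37.8 -29.6 -27.3]
side blue 118 [-33.5 -27.  -24.8]
```

Request:
{"name": "play_rows", "arguments": {
  "plan": [
    {"rx": 0, "ry": 0, "rz": 0.13, "x": 0, "y": 0, "z": 0, "jaw": -1},
    {"rx": 0, "ry": 0, "rz": 0.13, "x": 0, "y": 0, "z": 0, "jaw": -1},
    {"rx": 0, "ry": 0, "rz": 0.13, "x": 0, "y": 0, "z": 0, "jaw": -1},
    {"rx": 0, "ry": 0, "rz": 0.13, "x": 0, "y": 0, "z": 0, "jaw": -1},
    {"rx": 0, "ry": 0, "rz": 0.13, "x": 0, "y": 0, "z": 0, "jaw": -1},
    {"rx": 0, "ry": 0, "rz": 0.13, "x": 0, "y": 0, "z": 0, "jaw": -1},
    {"rx": 0, "ry": 0, "rz": 0.13, "x": 0, "y": 0, "z": 0, "jaw": -1},
    {"rx": 0, "ry": 0, "rz": 0.13, "x": 0, "y": 0, "z": 0, "jaw": -1}
  ]
}}

```text
t: 12.1
ee_pos: [524.6, -224.0, 156.5]
orientation: [0.074, 0.407, 0.876, -0.249]
wrist_force: [-2.3, 3.0, 6.7]
width: 16.0
```

```bash
python3 - <<'E'
from h import *
st();jaw('j3')
E
```

```text
t 12.1 th 48.9 tilt err [ 0.003 -0.001  0.   ] off [0.5, -1.4, 7.8] q [ 0.2   0.57 -0.28  1.92  0.84  0.97  0.06] F [-2.3  3.   6.7] T.S 0.51 w 16.0
scene blue 71 [-29.7 -23.4 -20.6]
side blue 104 [-26.4 -20.5 -16.4]
```

Request:
{"name": "play_rows", "arguments": {
  "plan": [
    {"rx": 0, "ry": 0, "rz": 0.13, "x": 0, "y": 0, "z": 0, "jaw": -1},
    {"rx": 0, "ry": 0, "rz": 0.13, "x": 0, "y": 0, "z": 0, "jaw": -1},
    {"rx": 0, "ry": 0, "rz": 0.13, "x": 0, "y": 0, "z": 0, "jaw": -1},
    {"rx": 0, "ry": 0, "rz": 0.13, "x": 0, "y": 0, "z": 0, "jaw": -1},
    {"rx": 0, "ry": 0, "rz": 0.13, "x": 0, "y": 0, "z": 0, "jaw": -1},
    {"rx": 0, "ry": 0, "rz": 0.13, "x": 0, "y": 0, "z": 0, "jaw": -1},
    {"rx": 0, "ry": 0, "rz": 0.13, "x": 0, "y": 0, "z": 0, "jaw": -1},
    {"rx": 0, "ry": 0, "rz": 0.13, "x": 0, "y": 0, "z": 0, "jaw": -1}
  ]
}}

```text
t: 13.0
ee_pos: [524.3, -224.1, 156.5]
orientation: [0.187, 0.789, 0.558, -0.179]
wrist_force: [-4.6, 3.8, 9.0]
width: 16.2
```

```bash
python3 - <<'E'
from h import *
st();jaw('j4')
for f in('j4scene','j4side'):
    p,d,m=load(f);bar(pts(d,m),d,p)
E
```

```text
t 13.0 th -10.7 tilt err [ 0.003 -0.001  0.001] off [0.2, -1.6, 7.8] q [ 0.05  0.56 -0.05  1.93  0.74  0.88 -0.88] F [-4.6  3.8  9. ] T.S 0.54 w 16.2
scene blue 66 [-11.1  -4.4  -2.2]
side blue 57 [-10.8  -2.4   1.1]
bar n 53 c [ 0. -1.] [67.3 13.7] deg from clampx 81.4 h [-4.6  8.3 14.2]
bar n 61 c [ 2.4 12. ] [47.3 14.6] deg from clampx 80.5 h [-4.   9.6 20.9]
```

Request:
{"name": "play_rows", "arguments": {
  "plan": [
    {"rx": 0, "ry": 0, "rz": -0.14, "x": 0, "y": 0, "z": 0, "jaw": -1},
    {"rx": 0, "ry": 0, "rz": -0.14, "x": 0, "y": 0, "z": 0, "jaw": -1},
    {"rx": 0, "ry": 0, "rz": -0.14, "x": 0, "y": 0, "z": 0, "jaw": -1},
    {"rx": 0, "ry": 0, "rz": -0.14, "x": 0, "y": 0, "z": 0, "jaw": -1},
    {"rx": 0, "ry": 0, "rz": -0.14, "x": 0, "y": 0, "z": 0, "jaw": -1},
    {"rx": 0, "ry": 0, "rz": -0.14, "x": 0, "y": 0, "z": 0, "jaw": -1},
    {"rx": 0, "ry": 0, "rz": -0.14, "x": 0, "y": 0, "z": 0, "jaw": -1},
    {"rx": 0, "ry": 0, "rz": -0.14, "x": 0, "y": 0, "z": 0, "jaw": -1}
  ]
}}

```text
t: 13.9
ee_pos: [524.6, -224.0, 156.5]
orientation: [0.062, 0.367, 0.893, -0.252]
wrist_force: [-2.8, 3.2, 4.7]
width: 16.2
```

Request:
{"name": "play_rows", "arguments": {
  "plan": [
    {"rx": 0, "ry": 0, "rz": 0.13, "x": 0, "y": 0, "z": 0, "jaw": -1},
    {"rx": 0, "ry": 0, "rz": 0.13, "x": 0, "y": 0, "z": 0, "jaw": -1},
    {"rx": 0, "ry": 0, "rz": 0.13, "x": 0, "y": 0, "z": 0, "jaw": -1},
    {"rx": 0, "ry": 0, "rz": 0.13, "x": 0, "y": 0, "z": 0, "jaw": -1},
    {"rx": 0, "ry": 0, "rz": 0.13, "x": 0, "y": 0, "z": 0, "jaw": -1},
    {"rx": 0, "ry": 0, "rz": 0.13, "x": 0, "y": 0, "z": 0, "jaw": -1},
    {"rx": 0, "ry": 0, "rz": 0.13, "x": 0, "y": 0, "z": 0, "jaw": -1},
    {"rx": 0, "ry": 0, "rz": 0.13, "x": 0, "y": 0, "z": 0, "jaw": -1}
  ]
}}

```text
t: 14.7
ee_pos: [524.3, -224.1, 156.6]
orientation: [0.18, 0.766, 0.589, -0.187]
wrist_force: [-3.7, 3.4, 8.3]
width: 16.3
```

```bash
cat >> h.py <<'E'
def blk(f):
    for n in ('scene','side'):
        p,d,m=load(f+n);P=pts(d,m);L=np.stack([(P-O)@CX,(P-O)@CY,P[...,2]],-1)
        k=(abs(L[...,0])<17)&(abs(L[...,2]-70)<4)&(L[...,1]>-20)&(L[...,1]<78.5)&(d>0)&~((p[...,2].astype(int)>p[...,0].astype(int)+50))
        print(n,'block',k.sum(),np.percentile(L[k],[2,50,98],0).round(1).tolist())
E
python3 - <<'E'
from h import *
st();jaw('j5');blk('j5')
E
```

```text
t 14.7 th -6.1 tilt err [ 0.003 -0.001  0.001] off [0.2, -1.6, 7.8] q [ 0.07  0.57 -0.08  1.93  0.75  0.89 -0.81] F [-3.7  3.4  8.3] T.S 0.51 w 16.3
scene blue 41 [-0.7  4.   8.1]
side blue 31 [ 2.1  6.9 10.7]
scene block 191 [[-15.9, -11.8, 66.1], [0.5, 39.8, 69.9], [16.5, 76.1, 73.8]]
side block 172 [[-16.5, -10.1, 68.4], [-1.8, 33.0, 69.9], [16.1, 70.6, 73.1]]
```

Request:
{"name": "play_rows", "arguments": {
  "plan": [
    {"rx": 0, "ry": 0, "rz": 0.13, "x": 0, "y": 0, "z": 0, "jaw": -1},
    {"rx": 0, "ry": 0, "rz": 0.13, "x": 0, "y": 0, "z": 0, "jaw": -1},
    {"rx": 0, "ry": 0, "rz": 0.13, "x": 0, "y": 0, "z": 0, "jaw": -1},
    {"rx": 0, "ry": 0, "rz": 0, "x": 0, "y": 0, "z": 0, "jaw": -1}
  ]
}}

```text
t: 15.2
ee_pos: [524.1, -224.1, 156.5]
orientation: [0.213, 0.865, 0.429, -0.149]
wrist_force: [-5.1, 2.8, 8.8]
width: 16.1
```

```bash
python3 - <<'E'
from h import *
st();jaw('j6');blk('j6')
p=load('j6scene')[0][130:225,170:280];q=load('j6side')[0][130:225,215:300]
a=np.hstack([cv2.resize(p,(440,380),interpolation=cv2.INTER_CUBIC),cv2.resize(q,(340,380),interpolation=cv2.INTER_CUBIC)])
cv2.imwrite('pics/c6.png',a[:,:,::-1])
def steel(f):
  for n in ('scene','side'):
    p,d,m=load(f+n);P=pts(d,m);L=np.stack([(P-O)@CX,(P-O)@CY,P[...,2]],-1);C=p.astype(int)
    k=(C.max(-1)-C.min(-1)<25)&(C.min(-1)>60)&(abs(L[...,0])<17)&(abs(L[...,2]-76)<4)&(L[...,1]>-70)&(L[...,1]<30)&(d>0)
    print(f,n,k.sum(),np.percentile(L[k][:,1],[5,50,95]).round(1) if k.sum() else '')
for f in('j0','j2','j4','j5','j6'):steel(f)
E
```

```text
t 15.2 th -28.4 tilt err [ 0.002 -0.002  0.001] off [0.0, -1.5, 7.8] q [ 0.01  0.57  0.01  1.93  0.71  0.86 -1.16] F [-5.1  2.8  8.8] T.S 0.33 w 16.1
scene blue 41 [ 2.1  7.1 11.9]
side blue 36 [ 1.9 10.3 14. ]
scene block 181 [[-16.4, -6.3, 66.3], [0.9, 43.4, 69.7], [15.9, 75.7, 73.3]]
side block 152 [[-16.8, -3.4, 68.3], [-2.7, 37.8, 70.0], [16.1, 73.2, 73.4]]
j0 scene 34 [-58.4 -52.5 -46.7]
j0 side 43 [-54.4 -46.7 -43.9]
j2 scene 32 [-58.4 -51.3 -45.7]
j2 side 42 [-54.6 -46.5 -43.4]
j4 scene 31 [-33.4 -26.5 -19.8]
j4 side 45 [-30.3 -21.  -17.2]
j5 scene 25 [-20.  -13.6 -10. ]
j5 side 46 [-17.2  -9.7  -6.8]
j6 scene 29 [-11.4  -8.1  -2.6]
j6 side 47 [-11.1  -3.8   0.3]
```

View pics/c6.png

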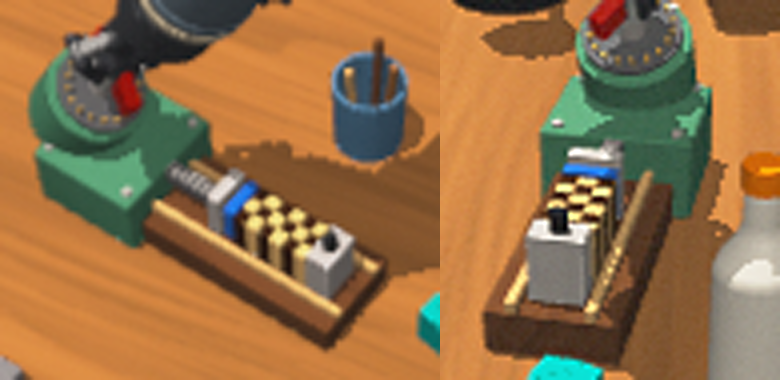

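Both views show the block tight between the blue pad and the stop. Jaw travel is about 44 mm, so the pad is in about 5 mm. I'll add a little more for margin and check.

Request:
{"name": "play_rows", "arguments": {
  "plan": [
    {"rx": 0, "ry": 0, "rz": 0.04, "x": 0, "y": 0, "z": 0, "jaw": -1},
    {"rx": 0, "ry": 0, "rz": 0.04, "x": 0, "y": 0, "z": 0, "jaw": -1},
    {"rx": 0, "ry": 0, "rz": 0, "x": 0, "y": 0, "z": 0, "jaw": -1}
  ]
}}

```text
t: 15.6
ee_pos: [524.1, -224.1, 156.5]
orientation: [0.218, 0.881, 0.396, -0.14]
wrist_force: [-5.5, 3.3, 8.6]
width: 16.0
```

```bash
cat >> h.py <<'E'
def steel(f):
  for n in ('scene','side'):
    p,d,m=load(f+n);P=pts(d,m);L=np.stack([(P-O)@CX,(P-O)@CY,P[...,2]],-1);C=p.astype(int)
    k=(C.max(-1)-C.min(-1)<25)&(C.min(-1)>60)&(abs(L[...,0])<17)&(abs(L[...,2]-76)<4)&(L[...,1]>-70)&(L[...,1]<30)&(d>0)
    print(f,n,k.sum(),np.percentile(L[k][:,1],[5,25,50,75,95]).round(1) if k.sum() else '')
E
python3 - <<'E'
from h import *
st()
for i in range(2): jaw(f'j7{i}');blk(f'j7{i}');steel(f'j7{i}')
steel('j2');steel('j6')
E
```

```text
t 15.6 th -32.8 tilt err [ 0.002 -0.001  0.001] off [0.0, -1.5, 7.8] q [-0.    0.57  0.03  1.93  0.7   0.85 -1.23] F [-5.5  3.3  8.6] T.S 0.38 w 16.0
scene blue 42 [ 2.2  7.4 11.7]
side blue 34 [ 4.2 10.4 14.3]
scene block 182 [[-15.9, -8.9, 66.4], [0.1, 41.2, 70.0], [15.7, 77.3, 73.6]]
side block 148 [[-16.7, -1.1, 68.4], [-2.1, 38.5, 70.0], [16.1, 71.2, 73.6]]
j70 scene 34 [-12.  -10.1  -6.1  -3.1  -0. ]
j70 side 46 [-10.2  -5.6  -1.7  -0.6   1.4]
scene blue 41 [ 2.3  8.  11.6]
side blue 34 [ 3.7 10.5 14.1]
scene block 187 [[-16.6, -3.8, 66.4], [-0.7, 41.8, 69.9], [16.7, 77.2, 73.6]]
side block 150 [[-16.8, -2.5, 67.9], [-2.0, 38.1, 70.0], [16.5, 71.9, 73.4]]
j71 scene 32 [-12.2  -9.5  -5.3  -3.   -0.9]
j71 side 47 [-11.1  -6.8  -2.   -0.7   1.1]
j2 scene 32 [-58.4 -55.  -51.3 -47.9 -45.7]
j2 side 42 [-54.6 -52.  -46.5 -45.1 -43.4]
j6 scene 29 [-11.4  -9.8  -8.1  -5.   -2.6]
j6 side 47 [-11.1  -7.7  -3.8  -2.3   0.3]
```

Request:
{"name": "play_rows", "arguments": {
  "plan": [
    {"rx": 0, "ry": 0, "rz": 0, "x": 0, "y": 0, "z": 0, "jaw": 0.1},
    {"rx": 0, "ry": 0, "rz": 0, "x": 0, "y": 0, "z": 0, "jaw": 0.1},
    {"rx": 0, "ry": 0, "rz": 0, "x": 0, "y": 0, "z": 0, "jaw": 0.1},
    {"rx": 0, "ry": 0, "rz": 0, "x": 0, "y": 0, "z": 0, "jaw": 0.1},
    {"rx": 0, "ry": 0, "rz": 0, "x": 0, "y": 0, "z": -0.02, "jaw": 0.1},
    {"rx": 0, "ry": 0, "rz": 0, "x": 0, "y": 0, "z": -0.04, "jaw": 0.1},
    {"rx": 0, "ry": 0, "rz": 0, "x": 0, "y": 0, "z": -0.04, "jaw": 0.1},
    {"rx": 0, "ry": 0, "rz": 0, "x": 0, "y": 0, "z": -0.04, "jaw": 0.1}
  ]
}}

```text
t: 16.6
ee_pos: [534.8, -154.4, 278.1]
orientation: [0.218, 0.881, 0.397, -0.14]
wrist_force: [-0.1, 0.5, 0.5]
width: 46.8
```

Request:
{"name": "play_rows", "arguments": {
  "plan": [
    {"rx": 0, "ry": 0, "rz": 0, "x": 0, "y": 0, "z": 0, "jaw": 0.1},
    {"rx": 0, "ry": 0, "rz": 0, "x": 0, "y": 0, "z": 0, "jaw": 0.1}
  ]
}}

```text
t: 16.8
ee_pos: [535.3, -154.9, 277.2]
orientation: [0.218, 0.881, 0.397, -0.139]
wrist_force: [-0.4, -0.5, 0.6]
width: 47.0
```

```bash
python3 - <<'E'
from h import *
st();jaw('j8');blk('j8');steel('j8')
w,dw,mw=snap('wrist','w8')
P=pts(dw,mw);L=np.stack([(P-O)@CX,(P-O)@CY,P[...,2]],-1);C=w.astype(int)
b=(C[...,2]>C[...,0]+60)&(C[...,2]>90)&(abs(L[...,0])<25)&(L[...,2]>55)&(L[...,2]<80)&(L[...,1]>-30)&(L[...,1]<40)&(dw>0)
if b.sum():print('wrist blue',b.sum(),np.percentile(L[b],[3,50,97],0).round(1).tolist())
p=load('j8scene')[0]
a=np.hstack([cv2.resize(p[120:250,160:290],(400,400),interpolation=cv2.INTER_CUBIC),cv2.resize(w,(400,300))[:, :] if 0 else np.vstack([cv2.resize(w,(400,300)),np.zeros((100,400,3),np.uint8)])])
cv2.imwrite('pics/c8.png',a[:,:,::-1])
E
```

```text
t 16.8 th -32.8 tilt err [ 0.004 -0.001  0.   ] off [0.5, -1.2, 147.4] q [-0.09  0.42 -0.02  1.78  0.57  1.15 -1.13] F [-0.4 -0.5  0.6] T.S 0.05 w 47.0
scene blue 40 [ 3.7  7.4 11.6]
side blue 35 [ 3.5 10.  13.5]
scene block 183 [[-15.8, -3.3, 66.5], [0.5, 42.1, 69.7], [16.5, 76.9, 73.6]]
side block 143 [[-16.0, -1.3, 68.0], [-1.8, 38.4, 70.0], [15.8, 72.1, 73.0]]
j8 scene 29 [-12.5  -8.3  -6.4  -3.6  -0.9]
j8 side 47 [-11.   -6.1  -1.7  -0.1   1.5]
wrist blue 642 [[-16.4, 0.9, 61.4], [0.9, 6.1, 73.7], [17.7, 10.7, 75.1]]
```

View pics/c8.png

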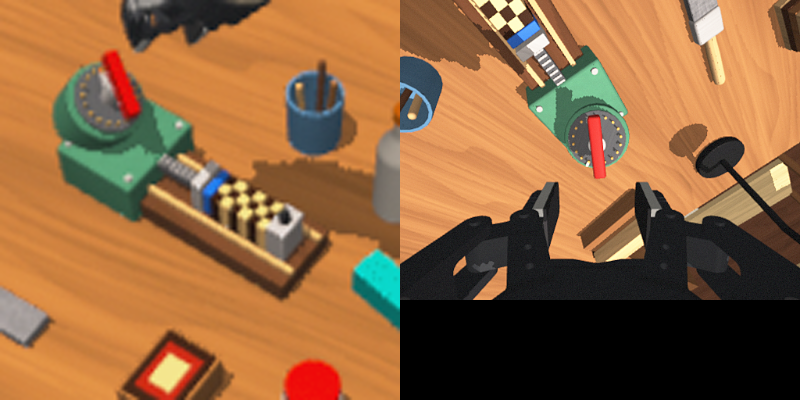

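Jaw, pad and block hold after letting go. One last precise check: the visible pad depth in the wrist view now against before winding (w5).

```bash
python3 - <<'E'
from h import *
for f in('w4','w5','w8'):
    p,d,m=load(f);P=pts(d,m);L=np.stack([(P-O)@CX,(P-O)@CY,P[...,2]],-1);C=p.astype(int)
    n=(abs(L[...,0])<17)&(L[...,2]>72)&(L[...,2]<82)&(L[...,1]>-75)&(L[...,1]<40)&(d>0)
    b=n&(C[...,2]>C[...,0]+60)&(C[...,2]>90);g=n&(C.max(-1)-C.min(-1)<30)&(C.min(-1)>60)
    for s,k in(('blue',b),('steel',g)):print(f,s,k.sum(),np.percentile(L[k][:,1],[2,50,98]).round(1),L[k][:,2].mean().round(1))
E
```

```text
w4 blue 328 [-38.1 -33.  -28.3] 74.0
w4 steel 443 [-57.9 -51.  -46.5] 77.3
w5 blue 724 [-38.2 -33.2 -28.7] 74.0
w5 steel 862 [-58.7 -51.6 -47. ] 77.4
w8 blue 576 [ 1.3  6.2 10.8] 73.8
w8 steel 707 [-13.6  -7.1  -1.9] 77.5
```

```bash
python3 -c "
from bench import *
print(hand_in())"
```

```text
the job is handed in; nothing more can be done
None
```

The block is clamped as asked and the job is handed in, at about 17 s of the 72 s allowed.

- **Placing:** I laid the chequered block flat and square in the channel, about 5 mm short of the end stop.
- **Ratchet test:** I turned the handle about 82° anticlockwise. The jaw stayed still to within the 1 mm or so the cameras can resolve.
- **Winding:** I wound the handle clockwise in two main strokes, with a loose back-turn between them, plus a small final turn. I then let go and backed the gripper off.

**Last checks after release:**
- **Pad:** the jaw had advanced about 44.8 mm and the pad face about 39.5 mm. That puts the pad in by about 5.4 mm of its 8 mm. An earlier estimate from the fixed cameras gave about 6.7 mm; both are over half.
- **Block:** it is against the end stop with its top at about 70 mm, so it is resting on the bed.
- **Hold:** nothing moved when I let go, and the tool is clear of everything.
- **Other objects:** I saw nothing disturbed around the clamp, but I did not re-measure every other item on the bench.

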